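# Find the concealed catch and open the amenities locker

### The arm

A 7-joint arm with a two-finger parallel gripper is mounted at the origin on the work surface. World frame = base frame: x ahead of the robot, y to its left, z up, the work surface at z = 0. Lengths are in m, angles in rad, forces in N, time in s.
With the tool pointing down it reaches from about 0.4 to 0.85 m from the base axis. Payload 10.4 kg.
Tool frame: the origin (TCP) lies midway between the tips of the shut fingers; the grasp point (between the pads) lies 19 mm behind it; x points along the fingers, y is the direction in which the jaws open and shut, and the axes are right-handed (so a half turn about x gives the same grasp; the last joint's range is limited). The gripper opens to 87 mm and grips with 3 to 60 N. Pads are 19 mm wide; open, the fingers measure 117 mm over their backs; the gripper's body (75 mm by 190 mm) begins 51 mm behind the grasp point.
Start: joints at [-1.364, 0.332, -0.065, 1.46, 0.022, 1.35, -0.088], TCP at [0.142, 0.609, 0.223] pointing down, gripper open.
Joint ranges: [-2.6, 2.6], [-0.5, 2.12], [-1.47, 1.34], [0.16, 2.42], [-1.27, 4.41], [0.06, 2.06], [-2.6, 2.6]. Speed limits (rad/s): [2.22, 2.22, 2.79, 2.79, 3.14, 3.14, 3.14].

### API

Orientations are given as a unit quaternion [x, y, z, w].
In Python, from bench import r gives the robot as it stands.
- The arm moves only by the shell command python3 -m jog 'ROWS' [OPENING] [FORCE]. ROWS is JSON, a list of rows, each an object with "slide": the shift along the tool's x, y, z in cm, a list of three; "roll": the turn about the tool's x in degrees. A call has 1 to 5 rows; each row is the pose to reach, as a shift and turn from the pose measured when the call began, along the tool's axes at that moment; what a row does not reach only later rows make up. A row lasts 1/12 s, in which the tool goes at most 41.7 mm and 7.16 degrees, less where a joint would pass 70% of its speed; a pose out of reach is approached as far as the arm can. A call with a gripper value outside its range is refused whole. OPENING is the closure, from 0 (fully open) to 1 (shut), set as the call begins (- or left out, the last holds). The fingers move at their own pace and stop on an object; FORCE is the grip in N (left out, the last holds). Time passes only in rows, so rows that repeat a pose let the fingers close. It gives the time, the measured TCP pose, the force and the opening at its end, in the units of the state.
- r.read_state(): the state, without advancing time (a new reading comes with each control period).
- r.camera(name): name is "scene" or "top" or "wrist"; returns the picture (480x640x3 uint8, red, green, blue); there is no depth.
- r.camera_info(name): a dict with "intrinsics" (3x3 intrinsics, pixels), "k1" (the pictures are not rectified: a ray, as slopes to the right and down, at radius r is drawn at 1 + k1 r^2 times it, then the intrinsics apply), "R" (3x3) and "t" (3): a world point X has camera coordinates R X + t; the wrist camera has in their place "hand_eye" (4x4, takes a point from camera to tool coordinates, whose origin is the TCP and whose axes are the tool frame's). Camera axes: x right, y down, z forward; pixel columns grow to the right and rows downward; lengths in m; the calibration is good to about 2 mm. A picture is of the moment at which its call begins: read the wrist's pose just before it. camera_info takes no time and is no camera call.
- r.close_job(): hands the job in, once; it reports no verdict.
The state is a dict: "time": time; "joint_positions": joint angles; "joint_vel": joint speeds; "joint_torque": joint torques, N m; "ee_pos": TCP position; "eef_rot": TCP orientation; "ft_force": force on the tool from outside, world axes, zero at the start; "torque": the same for the moment, N m; "width": finger opening in m.
Only numpy, scipy, OpenCV 4.12 (cv2) and the standard library are available. Lean on these libraries where they do the work, as an engineer would, in place of code of your own. Each camera call takes 0.05 s, during which the arm holds its last target.

### The job

Open the steel amenities locker on the bathroom counter for restocking: feel along its flat top panel with a fingertip, without forcing, until you find the flush catch, press it in so that the lid springs up, then take the hand away so that the catch comes back out and the lid stays open. Do not grip or force the lid, and do not knock over, shift or lift the bottles, rolls and other things standing about.

Things in the scene. Friction and masses are not known exactly. Their poses are not given: they have to be found in the camera images.
- locker: Amenities locker: brushed-steel box fixed on the marble counter, 220 mm deep (its x), 372 mm wide (its y), 90 mm high. Origin: centre of its underside. x points from the near side to the lid's hinge, y along its width, z up. The near 77 mm of its top is a fixed flat panel; beyond a 3 mm gap the lid covers the rest, level with it.
- panel (a point): Centre of the locker's flat top panel, on its upper surface, 90 mm above the counter; axes as the locker's. The panel runs from -186 to +186 mm in y and -39 to +36 mm in x; it is rigid but for the concealed catch, which lies somewhere along the line x = 0, centred between y = -130 and +130 mm, at a different place on each locker: find it by feel or by eye.
- catch (a joint): How far the concealed catch is pressed straight down, m: 0 at rest, 0.006 fully in; about 1.5 N starts it, 3 to 5 N takes it in, it springs back. It is a steel plate like the panel, 40 (x) by 48 mm (y), its face 2 mm below the panel, in an opening 51 by 59 mm with a sloped lip 3 mm wide and a dark gap: a fingertip at panel height touches nothing there. The lid is let go at about 0.004.
- lid: The locker's lid, a steel plate 143 mm deep, 372 mm wide, 4 mm thick, hinged along the locker's far top edge. Origin: middle of the hinge line; shut, its axes are the locker's; it opens by turning about +y, 1.15 rad when fully open. The catch holds it shut; let go, it rises by its own spring in about 2 s and stays up, its near edge (39 mm from the panel's centre line) swinging up and away.
- bottle_a: Bystander, to be left alone: miniature amber bottle with a cap, 30 mm across, 76 mm tall, standing on the counter in front of the locker. Origin: centre of its underside.
- bottle_b: Bystander, to be left alone: miniature clear bottle with a cap, 30 mm across, 76 mm tall, standing on the counter behind the locker. Origin: centre of its underside.
- soap: Bystander, to be left alone: white soap carton, 75 x 50 x 28 mm high, lying on the counter in front of the locker. Origin: centre of its underside.
- roll_a: Bystander, to be left alone: white toilet roll, 108 mm across, 98 mm tall, standing on end beside the locker's left (+y) end. Origin: centre of its underside.
- roll_b: Bystander, to be left alone: white toilet roll, 108 mm across, 98 mm tall, standing on end at the right. Origin: centre of its underside.
- tumbler: Bystander, to be left alone: drinking glass, 72 mm across, 100 mm tall, standing at the right. Origin: centre of its underside.
- diffuser: Bystander, to be left alone: square glass reed diffuser, 65 mm wide, glass and brass collar 84 mm tall, its reeds to about 230 mm, standing in the black tray at the left. Origin: centre of its underside.

How it is judged:
By the outcome, as a careful person would: the job done as asked, in the order asked, and still so for the second after the job is handed in, with the robot touching nothing.
It also fails if it takes over 72 s, if anything falls off the work surface, if the arm or the gripper's body presses on something with over 40 N, if the wrist force passes 120 N, or if a joint passes its speed limit or range.

## Working session

There is one attempt and no reset: what is moved stays moved. The work goes in short steps, Python scripts to look and compute and a shell command to move; the robot and the scene stay as the last step left them, time stands still between calls to the robot, and variables do not carry over. Pictures are saved under pics/ and viewed, and the job is handed in when it is done.

```bash
ls; mkdir -p pics; python3 - <<'E'
from bench import r
import cv2,json
s=r.read_state()
print({k:s[k] for k in ("time","ee_pos","eef_rot","ft_force","width")})
for n in ("scene","top","wrist"):
    im=r.camera(n); cv2.imwrite(f"pics/{n}0.png",im[:,:,::-1]); i=r.camera_info(n)
    print(n,i)
E
```

```text
pics
{'time': 0.0, 'ee_pos': array([0.14225419, 0.60821799, 0.22176489]), 'eef_rot': array([ 0.0805615 ,  0.7024931 , -0.08152561,  0.70240079]), 'ft_force': array([-0.05523666, -0.27518655,  0.21151862]), 'width': 0.08693593267841598}
scene {'intrinsics': array([[559.34903628,   0.        , 322.74073352],
       [  0.        , 559.34903628, 238.46222312],
       [  0.        ,   0.        ,   1.        ]]), 'k1': -0.04445315499957311, 'R': array([[-0.71019854,  0.70385429,  0.01439379],
       [ 0.35101378,  0.37175261, -0.8594122 ],
       [-0.61025189, -0.60530087, -0.51108071]]), 't': array([ 0.37772232, -0.1313901 ,  1.94512741])}
top {'intrinsics': array([[455.37464507,   0.        , 318.41665535],
       [  0.        , 455.37464507, 236.21218168],
       [  0.        ,   0.        ,   1.        ]]), 'k1': -0.0866542334348664, 'R': array([[-3.26285100e-02, -9.99467349e-01,  6.30998135e-04],
       [-9.78906610e-01,  3.18298743e-02, -2.01813547e-01],
       [ 2.01685967e-01, -7.20256358e-03, -9.79423756e-01]]), 't': array([0.06608257, 0.59880756, 1.38688588])}
wrist {'intrinsics': array([[340.34081633,   0.        , 322.38731499],
       [  0.        , 340.34081633, 240.98577513],
       [  0.        ,   0.        ,   1.        ]]), 'k1': -0.037367192982285025, 'hand_eye': array([[ 7.21798757e-04, -2.71697018e-01,  9.62382569e-01,
        -1.62243135e-01],
       [ 9.99999321e-01,  1.07612713e-03, -4.46202735e-04,
         2.56128748e-05],
       [-9.14414043e-04,  9.62382238e-01,  2.71697610e-01,
        -7.46428337e-02],
       [ 0.00000000e+00,  0.00000000e+00,  0.00000000e+00,
         1.00000000e+00]])}
```

View pics/scene0.png

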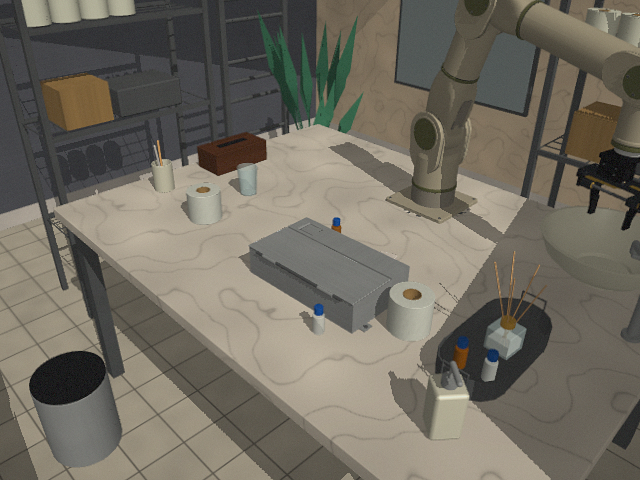

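View pics/top0.png

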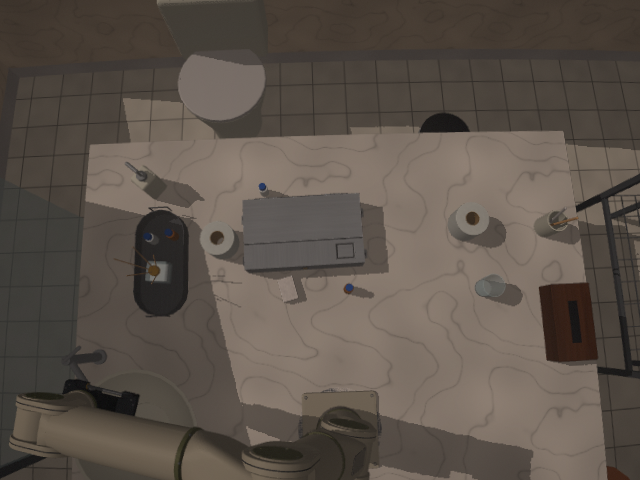

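View pics/wrist0.png

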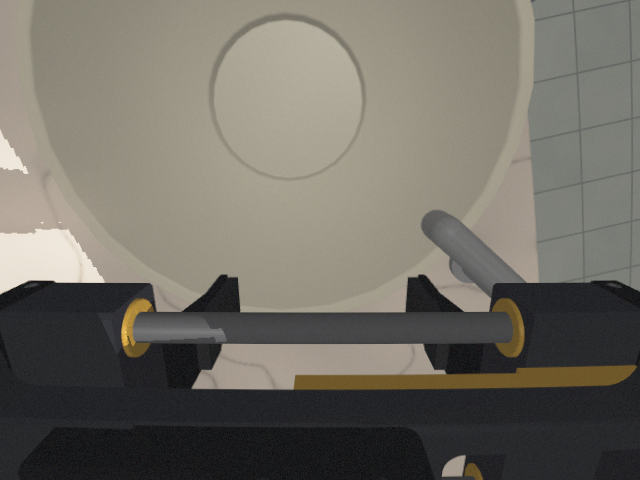

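The top view shows the locker at about x 243–365, y 193–272, with a dark-edged rectangle on its near panel at about (345,251). The scene view shows a matching rectangle at (311,227). I'll zoom in and measure.

```bash
cat > h.py <<'E'
import numpy as np, cv2
from scipy.spatial.transform import Rotation as Ro
from bench import r
def rays(info,px,st=None):
    K=info["intrinsics"]; px=np.atleast_2d(np.array(px,float)).reshape(-1,1,2)
    n=cv2.undistortPoints(px,K,np.array([info["k1"],0,0,0,0.]))[:,0]
    d=np.c_[n,np.ones(len(n))]
    if "R" in info:
        R,t=info["R"],info["t"]; return -R.T@t,d@R
    H=info["hand_eye"]; T=Ro.from_quat(st["eef_rot"]).as_matrix()
    return T@H[:3,3]+st["ee_pos"], d@(T@H[:3,:3]).T
def onz(info,px,z,st=None):
    c,d=rays(info,px,st); return c+d*((z-c[2])/d[:,2])[:,None]
def proj(info,X,st=None):
    X=np.atleast_2d(X)
    if "R" in info: C=X@info["R"].T+info["t"]
    else:
        H=info["hand_eye"]; T=Ro.from_quat(st["eef_rot"]).as_matrix()
        C=((X-st["ee_pos"])@T-H[:3,3])@H[:3,:3]
    a=C[:,:2]/C[:,2:]; a=a*(1+info["k1"]*(a**2).sum(1,keepdims=True))
    return a*info["intrinsics"][0,0]+info["intrinsics"][:2,2]
E
python3 - <<'E'
import cv2
a=cv2.imread("pics/top0.png")[180:310,225:385]; cv2.imwrite("pics/topz.png",cv2.resize(a,None,fx=4.5,fy=4.5,interpolation=cv2.INTER_CUBIC))
a=cv2.imread("pics/scene0.png")[205:340,235:425]; cv2.imwrite("pics/scenez.png",cv2.resize(a,None,fx=4,fy=4,interpolation=cv2.INTER_CUBIC))
E
```

```text
(no output)
```

View pics/topz.png

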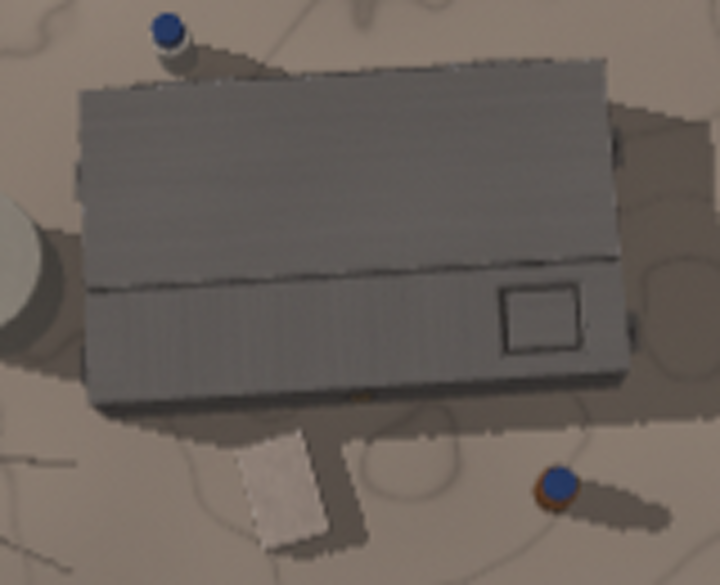

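View pics/scenez.png

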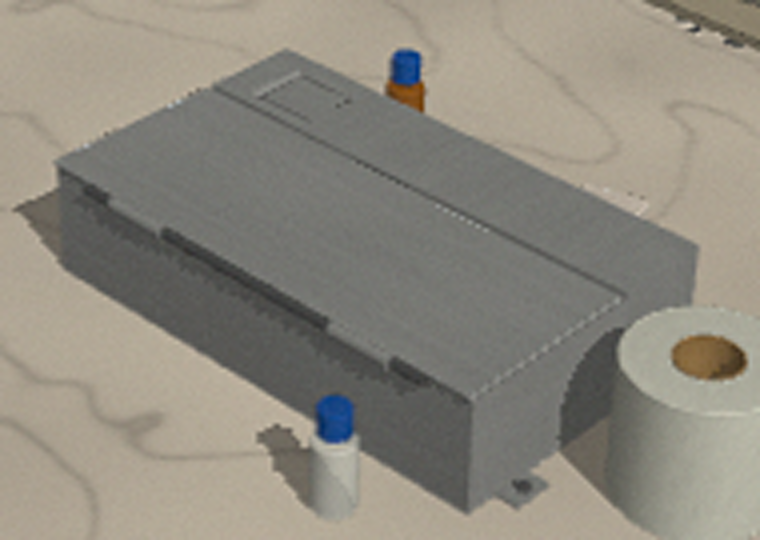

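The zoom shows the catch opening with corners at about (500,287), (579,283), (582,350), (505,356) in zoomed pixels. The bottle stands just in front of it, and the gap line runs from (88,290) to (617,259).

```bash
python3 - <<'E'
from h import *
i=r.camera_info("top"); f=lambda L:[(x/4.5+225-.39,y/4.5+180-.39) for x,y in L]
np.set_printoptions(precision=4,suppress=True)
C=onz(i,f([(500,287),(579,283),(582,350),(505,356)]),.09); print(C, C.mean(0))
P=onz(i,f([(95,402),(625,375),(617,259),(88,290),(606,60),(80,91)]),.09);print(P)
print("sizes",[np.linalg.norm(P[a]-P[b]) for a,b in((0,1),(4,5),(0,5),(1,4))],[np.linalg.norm(C[a]-C[b]) for a,b in((0,1),(1,2))])
c=(P[0]+P[1]+P[4]+P[5])/4
ux=(P[4]+P[5]-P[0]-P[1]);ux/=np.linalg.norm(ux); uy=(P[0]+P[5]-P[1]-P[4]);uy/=np.linalg.norm(uy)
yx=np.arctan2(ux[1],ux[0]);yy=np.arctan2(-uy[0],uy[1]);yaw=(yx+yy)/2;print("c",c,"yaw",np.degrees([yx,yy,yaw]))
ex=np.array([np.cos(yaw),np.sin(yaw),0]);ey=np.array([-ex[1],ex[0],0])
# panel centre = locker x -110+39 = -71
pc=c-0.071*ex; print("panel",pc)
d=C.mean(0)-pc; print("catch in panel",d@ex,d@ey)
# scene check
s=r.camera_info("scene"); fs=lambda L:[(x/4+235-.4,y/4+205-.4) for x,y in L]
S=onz(s,fs([(285,50),(697,245),(60,162),(472,400)]),.09); print("scene corners nearR nearL farR farL",S)
S=onz(s,fs([(298,73),(258,97),(350,101)]),.09);print("catch scene",S)
st=r.read_state(); print(Ro.from_quat(st["eef_rot"]).as_matrix())
# bystanders
B=onz(i,f([(559,482),(168,28)]),.076);print("bottles",B)
print("roll a top",onz(i,[(217,238)],.098),"roll_b",onz(i,[(472,217)],.098))
E
```

```text
[[ 0.5702 -0.0062  0.09  ]
 [ 0.5712 -0.0609  0.09  ]
 [ 0.5244 -0.0607  0.09  ]
 [ 0.522  -0.0077  0.09  ]] [ 0.5469 -0.0339  0.09  ]
[[ 0.4992  0.2737  0.09  ]
 [ 0.5061 -0.0893  0.09  ]
 [ 0.5873 -0.088   0.09  ]
 [ 0.5773  0.2784  0.09  ]
 [ 0.7309 -0.0878  0.09  ]
 [ 0.7204  0.2843  0.09  ]]
sizes [np.float64(0.36307439918808543), np.float64(0.37217527596651306), np.float64(0.22151606207353514), np.float64(0.22483553134840611)] [np.float64(0.05467118263291649), np.float64(0.04682438835424608)]
c [0.6142 0.0952 0.09  ] yaw [1.5583 1.3602 1.4592]
panel [0.5432 0.0934 0.09  ]
catch in panel 0.0005162606469302408 -0.12732038964981657
scene corners nearR nearL farR farL [[ 0.5129 -0.0914  0.09  ]
 [ 0.4996  0.2779  0.09  ]
 [ 0.7307 -0.0805  0.09  ]
 [ 0.7225  0.288   0.09  ]]
catch scene [[ 0.5298 -0.0598  0.09  ]
 [ 0.5744 -0.0539  0.09  ]
 [ 0.531  -0.0053  0.09  ]]
[[-0.0002  0.2278  0.9737]
 [-0.001   0.9737 -0.2278]
 [-1.     -0.0011  0.    ]]
bottles [[ 0.4357 -0.0418  0.076 ]
 [ 0.7694  0.2234  0.076 ]]
roll a top [[0.5976 0.362  0.098 ]] roll_b [[ 0.6392 -0.4398  0.098 ]]
```

Top and scene views agree: the catch centre is about (0.548, -0.034), which is y ≈ -127 mm on the panel, and the locker yaw is about 1.5°. Next I'll shut the fingers, align the roll and travel over at height.

```bash
python3 -m jog '[{"slide":[0,-2.0,2.0],"roll":-3},{"slide":[0,-4.5,4.5],"roll":-6},{"slide":[0,-7,7],"roll":-9},{"slide":[0,-9.5,9.5],"roll":-12},{"slide":[0,-12,12],"roll":-14.6}]' 1 10; cat > w.py <<'E'
from h import *
import sys
np.set_printoptions(precision=4,suppress=True)
s=r.read_state();T=Ro.from_quat(s["eef_rot"]).as_matrix()
g=np.array([.548,-.034,float(sys.argv[1]) if len(sys.argv)>1 else .2])
print(s["time"],s["ee_pos"],"F",s["ft_force"],"w",s["width"]); print("slide cm",(g-s["ee_pos"])@T*100,"jaw yaw",np.degrees(np.arctan2(-T[0,1],T[1,1])))
E
python3 w.py
```

```text
time: 0.57
ee_pos: [0.2324, 0.4624, 0.2218]
eef_rot: [-0.01, 0.707, 0.009, 0.707]
ft_force: [1.3, 0.6, 1.1]
width: 0.0617
0.5667 [0.2324 0.4624 0.2218] F [1.3483 0.6204 1.0512] w 0.06169214186020202
slide cm [  2.233  -50.5004  30.1694] jaw yaw 1.5943859121912625
```

```bash
python3 -m jog '[{"slide":[0,-3.4,2.0]},{"slide":[0,-6.8,4.0]},{"slide":[0,-10.2,6.0]},{"slide":[0,-13.6,8.1]},{"slide":[0,-17,10.1]}]'; python3 -m jog '[{"slide":[0,-3.4,2.0]},{"slide":[0,-6.8,4.0]},{"slide":[0,-10.2,6.0]},{"slide":[0,-13.6,8.1]},{"slide":[0,-17,10.1]}]'; python3 w.py
```

```text
0.5667 [0.2324 0.4624 0.2218] F [1.3483 0.6204 1.0512] w 0.06169214186020202
slide cm [  2.233  -50.5004  30.1694] jaw yaw 1.5943859121912625invalid input at $[0]: expected keys slide, roll
invalid input at $[0]: expected keys slide, roll
```

```bash
python3 -m jog '[{"slide":[0,-3.4,2.0],"roll":0},{"slide":[0,-6.8,4.0],"roll":0},{"slide":[0,-10.2,6.0],"roll":0},{"slide":[0,-13.6,8.1],"roll":0},{"slide":[0,-17,10.1],"roll":0}]'; python3 -m jog '[{"slide":[0,-3.4,2.0],"roll":0},{"slide":[0,-6.8,4.0],"roll":0},{"slide":[0,-10.2,6.0],"roll":0},{"slide":[0,-13.6,8.1],"roll":0},{"slide":[0,-17,10.1],"roll":0}]'; python3 w.py
```

```text
time: 0.98
ee_pos: [0.3388, 0.2934, 0.2219]
eef_rot: [-0.01, 0.707, 0.009, 0.707]
ft_force: [0.9, 0.7, -0.5]
width: 0.0282
time: 1.4
ee_pos: [0.445, 0.1243, 0.2222]
eef_rot: [-0.01, 0.707, 0.01, 0.707]
ft_force: [0.9, 0.8, -0.0]
width: 0.0017
1.4 [0.445  0.1243 0.2222] F [ 0.8612  0.8088 -0.0211] w 0.001675214021492781
slide cm [  2.2273 -16.106    9.8522] jaw yaw 1.5932210139606386
```

```bash
python3 -m jog '[{"slide":[0.5,-3.4,2.1],"roll":0},{"slide":[1,-6.8,4.2],"roll":0},{"slide":[1.5,-10.2,6.3],"roll":0},{"slide":[2,-13.6,8.4],"roll":0},{"slide":[2.2,-16.1,9.85],"roll":0}]'; python3 -m jog '[{"slide":[0,0,0],"roll":0},{"slide":[0,0,0],"roll":0},{"slide":[0,0,0],"roll":0}]'; python3 w.py .11; python3 - <<'E'
from h import *
s=r.read_state(); im=r.camera("wrist"); i=r.camera_info("wrist")
v=im[:,:,::-1].copy()
cv2.imwrite("pics/wrist1.png",v)
print(proj(i,[[.548,-.034,.09],[.512,-.09,.09]],s))
E
```

```text
time: 1.82
ee_pos: [0.5488, -0.0373, 0.1997]
eef_rot: [-0.01, 0.707, 0.009, 0.707]
ft_force: [0.3, 0.4, 0.1]
width: 0.0002
time: 2.07
ee_pos: [0.5485, -0.0368, 0.1994]
eef_rot: [-0.01, 0.707, 0.009, 0.707]
ft_force: [0.1, 0.1, 0.2]
width: 0.0008
2.0667 [ 0.5485 -0.0368  0.1994] F [0.062  0.1455 0.1737] w 0.0008071089936289438
slide cm [ 8.9373  0.2929 -0.0299] jaw yaw 1.493272163450478
[[326.00821778 238.33859514]
 [257.34302685 193.06002675]]
```

View pics/wrist1.png

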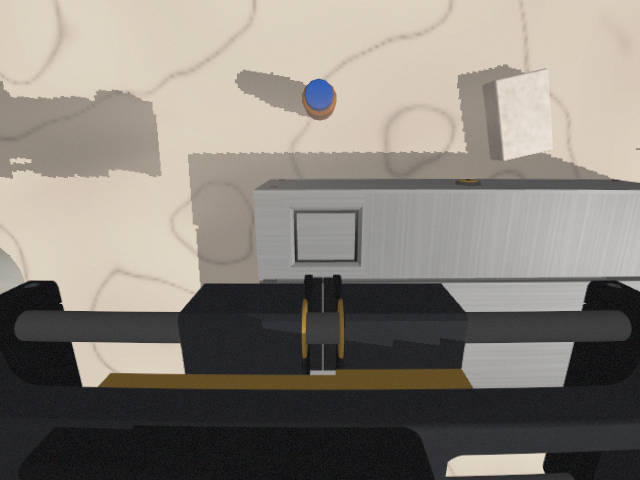

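The wrist view puts the opening at (291–362, 207–267), centre (326,237). My estimate projects to (326,238), so they agree. The shut fingers are beside it at (323,290). Now descending.

```bash
python3 -m jog '[{"slide":[2,0.1,0],"roll":0},{"slide":[4,0.2,0],"roll":0},{"slide":[6,0.3,0],"roll":0},{"slide":[8,0.3,0],"roll":0},{"slide":[8.9,0.3,0],"roll":0}]'; python3 -m jog '[{"slide":[0,0,0],"roll":0},{"slide":[0,0,0],"roll":0},{"slide":[0,0,0],"roll":0}]'; python3 w.py .094
```

```text
time: 2.53
ee_pos: [0.5468, -0.0311, 0.1085]
eef_rot: [-0.011, 0.708, 0.01, 0.706]
ft_force: [-0.4, -0.5, 0.1]
width: 0.0006
time: 2.78
ee_pos: [0.5474, -0.0305, 0.1097]
eef_rot: [-0.011, 0.708, 0.011, 0.706]
ft_force: [-0.4, -0.7, 0.7]
width: 0.0002
2.7833 [ 0.5474 -0.0305  0.1097] F [-0.3964 -0.6998  0.7147] w 0.00024096100186647736
slide cm [ 1.5652 -0.3499  0.0544] jaw yaw 1.7785983254075335
```

```bash
python3 -m jog '[{"slide":[0.3,-0.1,0],"roll":0},{"slide":[0.6,-0.2,0],"roll":0},{"slide":[0.9,-0.3,0],"roll":0},{"slide":[1.2,-0.3,0],"roll":0},{"slide":[1.2,-0.3,0],"roll":0}]'; python3 -m jog '[{"slide":[0,0,0],"roll":0},{"slide":[0,0,0],"roll":0},{"slide":[0,0,0],"roll":0}]'; python3 w.py .088
```

```text
time: 3.2
ee_pos: [0.5471, -0.0337, 0.097]
eef_rot: [-0.011, 0.708, 0.011, 0.706]
ft_force: [-0.3, 0.1, -0.2]
width: 0.0006
time: 3.45
ee_pos: [0.5471, -0.0337, 0.0971]
eef_rot: [-0.011, 0.708, 0.011, 0.706]
ft_force: [-0.7, 0.3, 0.8]
width: 0.0003
3.45 [ 0.5471 -0.0337  0.0971] F [-0.7139  0.2827  0.7666] w 0.00034558719617272093
slide cm [ 0.9053 -0.0325  0.0886] jaw yaw 1.7569576294930425
```

```bash
for k in 1; do python3 -m jog '[{"slide":[0.15,0,0],"roll":0},{"slide":[0.3,0,0],"roll":0},{"slide":[0.45,0,0],"roll":0},{"slide":[0.6,0,0],"roll":0},{"slide":[0.6,0,0],"roll":0}]'; done;  python3 -m jog '[{"slide":[0.1,0,0],"roll":0},{"slide":[0.2,0,0],"roll":0},{"slide":[0.2,0,0],"roll":0},{"slide":[0.2,0,0],"roll":0}]'; python3 w.py .088
```

```text
time: 3.87
ee_pos: [0.5469, -0.0337, 0.0907]
eef_rot: [-0.011, 0.708, 0.011, 0.706]
ft_force: [0.4, 0.6, -0.2]
width: 0.0007
time: 4.2
ee_pos: [0.5468, -0.0337, 0.0886]
eef_rot: [-0.011, 0.708, 0.011, 0.706]
ft_force: [-0.2, -0.7, -0.2]
width: 0.0005
4.2 [ 0.5468 -0.0337  0.0886] F [-0.2472 -0.7462 -0.243 ] w 0.000512607283018698
slide cm [ 0.0617 -0.0324  0.1165] jaw yaw 1.7569417747033125
```

The tip is already below panel height with no contact, so it is over the catch. I'll press in small steps.

```bash
python3 -m jog '[{"slide":[0.1,0,0],"roll":0},{"slide":[0.2,0,0],"roll":0},{"slide":[0.2,0,0],"roll":0},{"slide":[0.2,0,0],"roll":0}]';python3 -m jog '[{"slide":[0.1,0,0],"roll":0},{"slide":[0.2,0,0],"roll":0},{"slide":[0.2,0,0],"roll":0},{"slide":[0.2,0,0],"roll":0}]'; python3 w.py .083
```

```text
time: 4.53
ee_pos: [0.5469, -0.0337, 0.0867]
eef_rot: [-0.011, 0.708, 0.011, 0.706]
ft_force: [-1.3, 0.8, 2.6]
width: -0.0
time: 4.87
ee_pos: [0.5468, -0.0337, 0.0845]
eef_rot: [-0.011, 0.708, 0.011, 0.706]
ft_force: [-0.5, -0.1, 3.0]
width: 0.0005
4.8667 [ 0.5468 -0.0337  0.0845] F [-0.4706 -0.1396  2.9537] w 0.0005048985603572221
slide cm [ 0.1471 -0.0338  0.1147] jaw yaw 1.7602358516362342
```

```bash
python3 -m jog '[{"slide":[0.07,0,0],"roll":0},{"slide":[0.13,0,0],"roll":0},{"slide":[0.13,0,0],"roll":0},{"slide":[0.13,0,0],"roll":0}]'; python3 w.py .083; python3 - <<'E'
from h import *
for n in ("scene","wrist"):
    im=r.camera(n)[:,:,::-1]
    if n=="scene": im=cv2.resize(im[180:360,200:460],None,fx=3,fy=3)
    cv2.imwrite(f"pics/{n}2.png",im)
E
```

```text
time: 5.2
ee_pos: [0.5469, -0.0337, 0.0832]
eef_rot: [-0.011, 0.708, 0.011, 0.706]
ft_force: [-1.0, -0.1, 2.8]
width: 0.0006
5.2 [ 0.5469 -0.0337  0.0832] F [-1.0196 -0.0989  2.8452] w 0.0005948205115022953
slide cm [ 0.0174 -0.0353  0.113 ] jaw yaw 1.7607747449011883
```

View pics/scene2.png

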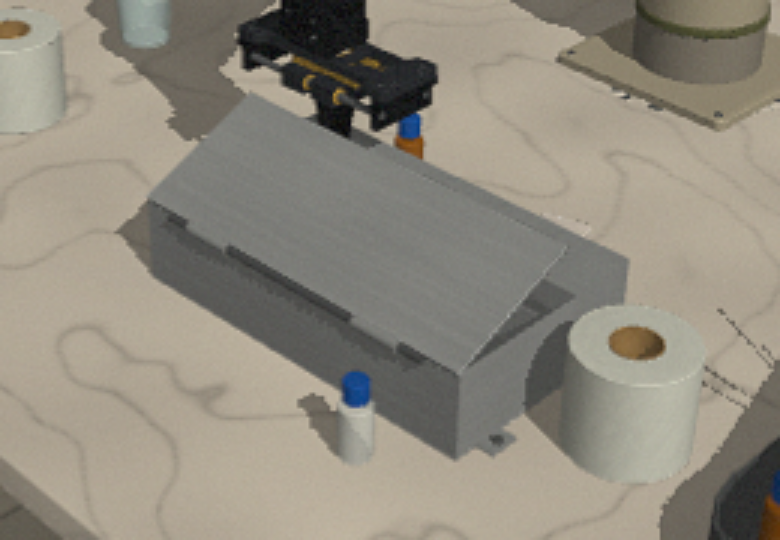

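The lid is springing up (near edge at about (250,95)–(565,245) in the crop) and clears the hand. Now lifting straight up and then slightly back.

```bash
python3 -m jog '[{"slide":[-0.5,0,0],"roll":0},{"slide":[-1.2,0,0],"roll":0},{"slide":[-2.5,0,0],"roll":0},{"slide":[-4.0,0,0],"roll":0},{"slide":[-5.5,0,0],"roll":0}]';python3 -m jog '[{"slide":[-2,0,-0.5],"roll":0},{"slide":[-4,0,-1],"roll":0},{"slide":[-6,0,-2],"roll":0},{"slide":[-8,0,-3],"roll":0},{"slide":[-10,0,-4],"roll":0}]'; python3 -m jog '[{"slide":[-1,0,-1],"roll":0},{"slide":[-1.5,0,-1.5],"roll":0},{"slide":[-2,0,-2],"roll":0},{"slide":[-2,0,-2],"roll":0},{"slide":[-2,0,-2],"roll":0}]'; python3 -m jog '[{"slide":[0,0,0],"roll":0},{"slide":[0,0,0],"roll":0},{"slide":[0,0,0],"roll":0},{"slide":[0,0,0],"roll":0},{"slide":[0,0,0],"roll":0}]'; python3 -m jog '[{"slide":[0,0,0],"roll":0},{"slide":[0,0,0],"roll":0},{"slide":[0,0,0],"roll":0},{"slide":[0,0,0],"roll":0},{"slide":[0,0,0],"roll":0}]';python3 w.py; python3 - <<'E'
from h import *
for n in ("scene","wrist","top"):
    im=r.camera(n)[:,:,::-1]
    cv2.imwrite(f"pics/{n}3.png",im)
E
```

```text
time: 5.72
ee_pos: [0.5469, -0.0338, 0.1392]
eef_rot: [-0.011, 0.708, 0.011, 0.706]
ft_force: [1.5, -1.0, 0.4]
width: 0.0009
time: 6.13
ee_pos: [0.5066, -0.0353, 0.2407]
eef_rot: [-0.011, 0.708, 0.01, 0.706]
ft_force: [0.7, 1.4, 0.4]
width: 0.0002
time: 6.55
ee_pos: [0.4866, -0.0357, 0.2605]
eef_rot: [-0.011, 0.708, 0.011, 0.706]
ft_force: [0.0, 0.5, -0.1]
width: 0.0004
time: 6.97
ee_pos: [0.4867, -0.0357, 0.2602]
eef_rot: [-0.011, 0.708, 0.01, 0.706]
ft_force: [0.1, -0.3, 0.4]
width: 0.0005
time: 7.38
ee_pos: [0.4867, -0.0357, 0.2602]
eef_rot: [-0.011, 0.708, 0.01, 0.706]
ft_force: [0.5, 1.1, -0.4]
width: 0.0002
7.3833 [ 0.4867 -0.0357  0.2602] F [ 0.5184  1.0558 -0.3647] w 0.00024960692784210966
slide cm [ 5.9939 -0.0075  6.1606] jaw yaw 1.733264590317983
```

View pics/scene3.png

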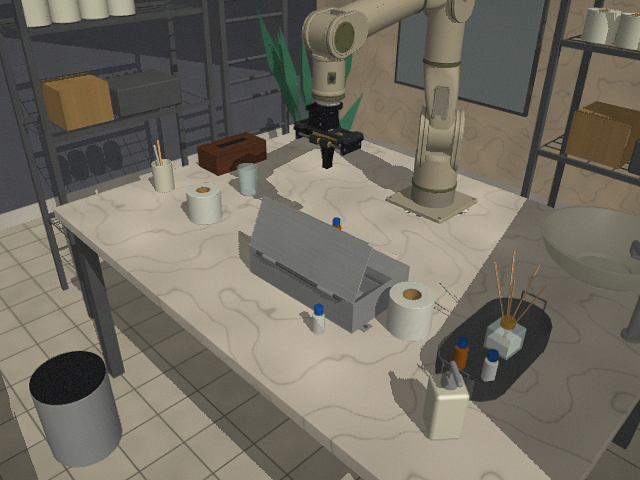

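View pics/wrist3.png

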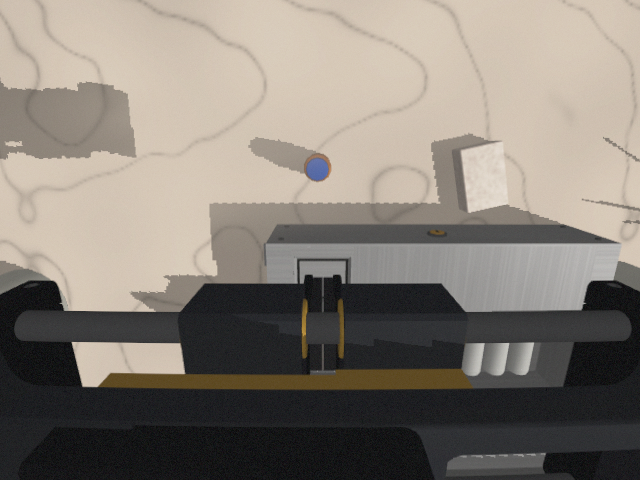

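View pics/top3.png

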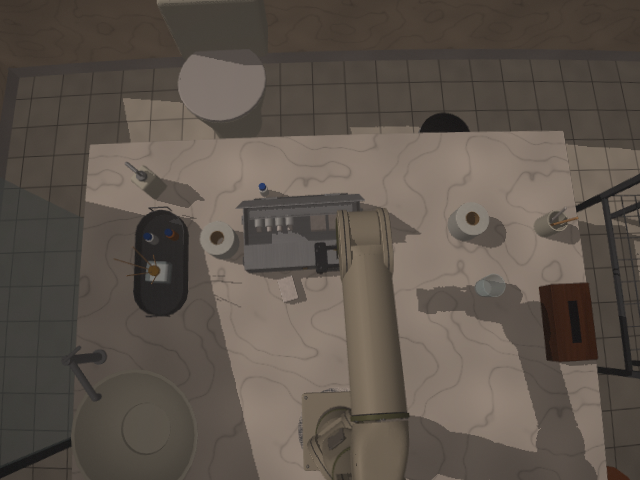

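The lid is up (scene: raised edge about (268,203)–(370,258)), the hand is clear and the bystanders are where they were. I'll wait one second and check that the lid has settled and the catch is back out.

```bash
python3 -m jog '[{"slide":[0,0,-1],"roll":0},{"slide":[0,0,-2],"roll":0},{"slide":[0,0,-3],"roll":0},{"slide":[0,0,-4],"roll":0},{"slide":[0,0,-5],"roll":0}]';python3 -m jog '[{"slide":[0,0,0],"roll":0},{"slide":[0,0,0],"roll":0},{"slide":[0,0,0],"roll":0},{"slide":[0,0,0],"roll":0},{"slide":[0,0,0],"roll":0}]'; python3 - <<'E'
from h import *
a=cv2.imread("pics/scene3.png"); b=r.camera("scene")[:,:,::-1].copy()
i=r.camera_info("scene")
w=np.radians(1.46);ex=np.array([np.cos(w),np.sin(w),0]);ey=np.array([-ex[1],ex[0],0]);c=np.array([.6152,.0965,.09])
h=c+.11*ex
for th in(1.0,1.15):
  p=proj(i,[h-.143*(np.cos(th)*ex-np.sin(th)*np.array([0,0,1]))+s*ey for s in(-.186,.186)]);print(th,p)
d=cv2.absdiff(a,b)[190:340,235:440].max(2);print("changed px near locker",(d>30).sum())
d=cv2.absdiff(cv2.imread("pics/scene0.png"),b).max(2)
for n,(x,y,X,Y) in dict(bottle_b=(310,300,328,336),roll_a=(385,282,436,342),roll_b=(185,180,223,225),tumbler=(235,160,259,197),diff=(480,250,550,360),bottle_a=(330,216,343,230)).items(): print(n,(d[y:Y,x:X]>40).sum())
cv2.imwrite("pics/scene4.png",cv2.resize(b[180:360,200:460],None,fx=3,fy=3))
s=r.read_state();w_=r.camera("wrist")[:,:,::-1];cv2.imwrite("pics/wrist4.png",w_)
print(s["time"],s["ee_pos"],s["ft_force"],s["joint_vel"].max())
E
```

```text
time: 7.95
ee_pos: [0.4362, -0.0373, 0.2604]
eef_rot: [-0.011, 0.708, 0.01, 0.706]
ft_force: [0.4, 1.0, -0.4]
width: 0.0004
time: 8.37
ee_pos: [0.4366, -0.0373, 0.2603]
eef_rot: [-0.011, 0.708, 0.01, 0.706]
ft_force: [0.7, -0.8, -0.4]
width: 0.0004
1.0 [[268.40180188 195.0339829 ]
 [376.8856348  246.76977079]]
1.15 [[262.89772185 193.79288112]
 [371.88336363 246.00677969]]
changed px near locker 421
bottle_b 0
roll_a 1
roll_b 0
tumbler 41
diff 0
bottle_a 21
8.4167 [ 0.43649587 -0.03728993  0.26031638] [ 0.85518859 -0.39591905  0.07746625] 0.0033868918222625245
```

View pics/scene4.png

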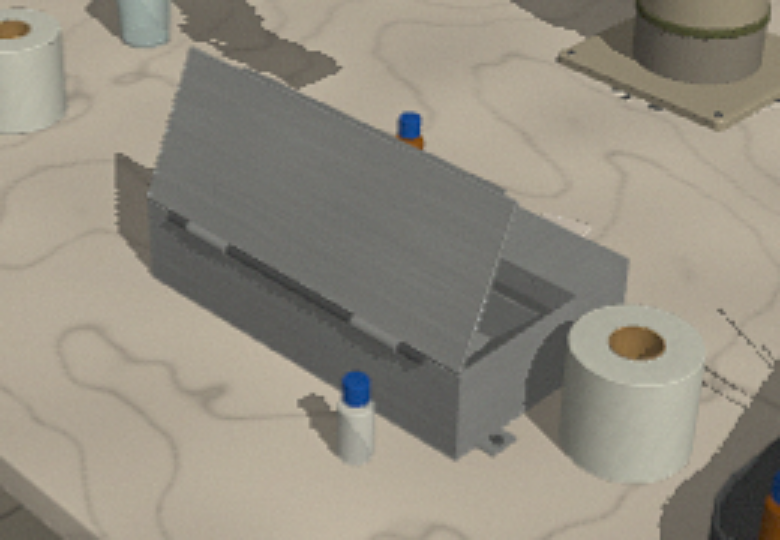

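View pics/wrist4.png

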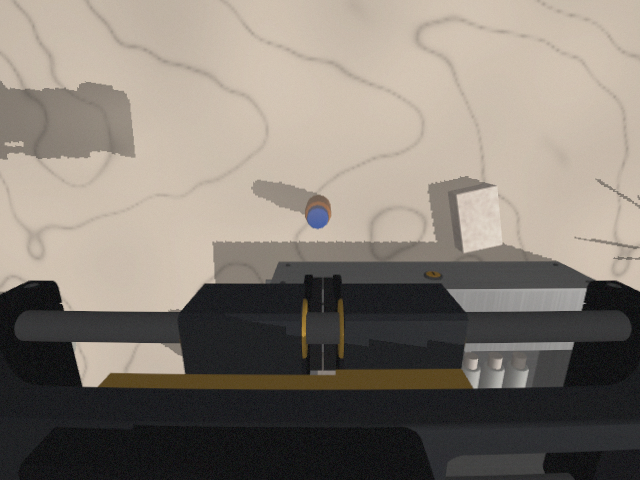

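The lid's near edge is now at about (263,196)–(372,247) in the scene picture, which matches the 1.15 rad prediction. I'll shift the hand away to see the catch from the top camera.

```bash
python3 -m jog '[{"slide":[-1,3,0],"roll":0},{"slide":[-2,6.5,0],"roll":0},{"slide":[-3,10,0],"roll":0},{"slide":[-4,14,0],"roll":0},{"slide":[-4,18,0],"roll":0}]';python3 -m jog '[{"slide":[0,0,0],"roll":0},{"slide":[0,0,0],"roll":0},{"slide":[0,0,0],"roll":0},{"slide":[0,0,0],"roll":0},{"slide":[0,0,0],"roll":0}]'; python3 - <<'E'
from h import *
b=r.camera("top")[:,:,::-1]; a=cv2.imread("pics/top0.png")
cv2.imwrite("pics/top5.png",np.vstack([cv2.resize(x[180:305,225:505],None,fx=2.3,fy=2.3,interpolation=cv2.INTER_CUBIC) for x in(a,b)]))
b=r.camera("scene")[:,:,::-1].copy()
d=cv2.absdiff(cv2.imread("pics/scene4.png"),cv2.resize(b[180:360,200:460],None,fx=3,fy=3)).max(2)[40:380,100:640]; print((d>40).sum())
E
```

```text
time: 8.88
ee_pos: [0.4316, 0.1446, 0.302]
eef_rot: [-0.01, 0.708, 0.011, 0.706]
ft_force: [1.1, 0.3, 0.5]
width: 0.0005
time: 9.3
ee_pos: [0.4318, 0.1433, 0.302]
eef_rot: [-0.009, 0.708, 0.01, 0.706]
ft_force: [0.7, 0.3, -0.2]
width: 0.0001
6234
```

View pics/top5.png

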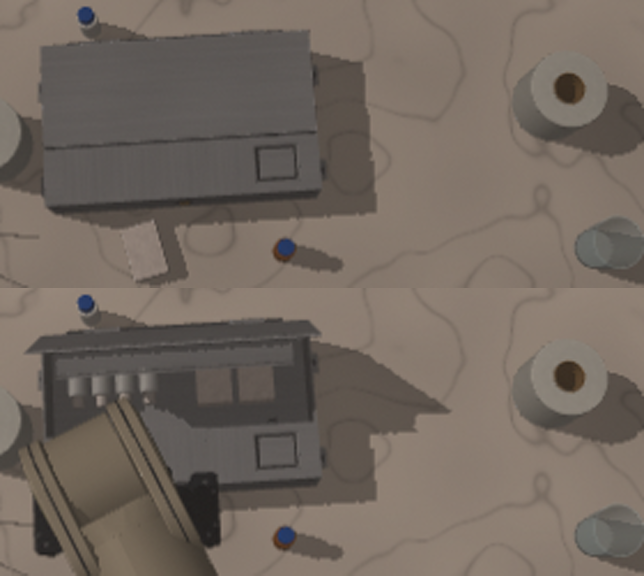

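In the top view the catch outline looks the same as at the start, the lid is fully open, and the visible bystanders (bottles, right-hand roll, tumbler) are in the same positions. Handing in.

```bash
python3 - <<'E'
from bench import r
print(r.close_job()); print(r.read_state()["time"])
E
```

```text
the job is handed in; nothing more can be done
None
the job is handed in; nothing more can be done
```

The locker is open and the job was handed in at about 9.5 s on the robot's clock. The lid is standing fully up, and the hand is clear of everything.

**How it went:** I found the catch by eye instead of sliding a fingertip along the panel. The top and wrist cameras agreed on a point about 127 mm right of the panel's centre. I confirmed it by feel: the shut fingertips met nothing at panel height, then touched the plate about 2 mm lower. I pressed it in about 5 mm in small steps, with about 3 N on the wrist, and the lid sprang up. Then I lifted straight off and moved away.

**Last checks:**
- **Lid:** its raised edge in the scene picture lies within a pixel or so of where a lid open 1.15 rad should be.
- **Catch:** its outline in the top picture looks the same as before the press. At that resolution I could not measure the 2 mm recess itself.
- **Bystanders:** the bottles, rolls and tumbler looked unmoved. The diffuser's image had not changed, and the soap carton looked in place in an earlier wrist picture.
- **Changes near the tumbler and bottle_a:** a few pixels near them differed from the first picture. I took these for the arm's or lid's shadow, because both stand in the same place in the top view.
- **Scene comparison:** my last picture-to-picture check around the locker showed many changed pixels. I put that down to the arm entering the view and did not confirm it further.

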